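# Pull out the second carton support rail until it locks

### The job

The carton stand on the packing bench has two telescoping support rails, and only one of them is out and locked. Take the other rail by its black upright peg and pull it straight out until its lock button clicks up through the sleeve, then let go; leave the rail that is already out locked as it is.

Things in the scene. Friction and masses are not known exactly. Their poses are not given: they have to be found in the camera images.
- pull_peg (a point): Centre, 83 mm above the bench, of the upright black peg (24 mm diameter, 70 mm tall) at the front end of the rail not yet out. It stands on a steel bar 30 mm wide, top 48 mm above the bench, that slides in an aluminium sleeve, top 52 mm above the bench; bar fully in, the sleeve's mouth is 50 mm behind the peg's axis. Axes: z up, -x the way it pulls out (to the robot within 20 degrees).
- pull_bar (a joint): How far that rail is out, in m: 0 fully in (starts at 0 to 0.025), lock at 0.090, solid end stop at 0.0915. It slides level and straight along -x of pull_peg and takes about 3 N; short of the lock it stays where it is left, once locked it cannot be pushed back in.
- pull_button (a joint): Its lock button, in m: 0 pressed in, hidden under the sleeve's roof; 0.010 clicked out, 6 mm above the sleeve. A dark steel 14 mm square button that springs up by itself through the 18 mm square hole in the sleeve's roof, 30 mm behind its mouth, once the bar is out by 0.088 to 0.0915. Pressing it (about 3 N) would undo the lock.
- set_button (a joint): Lock button of the twin rail that is already out (same make and size): 0.010 m clicked out as it starts and must stay, 0 pressed in. The twin lies parallel, 200 mm to the left or right of the rail to be pulled, on the same plywood board, with an equal black peg; a white canister (80 mm wide, 100 mm tall) stands between the two sleeves.

How it is judged (in metres and radians):
On the way:
1. the rail is drawn out as far as its lock and its button has clicked up (value of joint pull_bar above 0.086 m and value of joint pull_button above 0.007 m), for 0.1 s.
At the end, for the whole second after the job is handed in: The pulled rail is out at its lock (beyond 86 mm), its lock button stands up through the sleeve (more than 7 mm of its 10 mm travel), the peg is let go, and the twin rail's button is still clicked out (all of step 1 and value of joint set_button above 0.006 m); the robot touches nothing.
It fails at once if the lock button of the rail that was already out is pressed in (value of joint set_button below 0.005 m).
It also fails if it takes over 32 s, if anything falls off the work surface, if the arm or the gripper's body presses on something with over 40 N, if the wrist force passes 120 N, or if a joint passes its speed limit or range.

### The arm

A 6-joint arm with a two-finger parallel gripper is mounted at the origin on the work surface. World frame = base frame: x ahead of the robot, y to its left, z up, the work surface at z = 0. Lengths are in m, angles in degrees, forces in N, time in s.
With the tool pointing down it reaches from about 0.35 to 0.875 m from the base axis. Payload 15.5 kg.
Tool frame: the origin (TCP) lies on the centre line of the jaws, within the pads' length; the fingertips stand 8 mm ahead of it and the grasp point (between the pads) lies 11 mm behind it; z points along the fingers, y is the direction in which the jaws open and shut (so a half turn about z gives the same grasp; the last joint's range is limited). The gripper opens to 85 mm and grips with 20 to 120 N. Pads are 22 mm wide; open, the fingers measure 114 mm over their backs; the gripper's body (76 mm by 85 mm) begins 54 mm behind the grasp point. The pads swing forward as they close: fully open they stand 13 mm farther back than shut.
Start: joints at [71.419, 28.281, 77.091, -0, 74.628, -5.472], TCP at [0.142, 0.609, 0.199] pointing down, gripper open.
Joint ranges: [-166.48, 166.48], [-47.26, 123.95], [12.59, 153.08], [-70.14, 250.14], [6.76, 159.57], [-176.63, 176.63]. Speed limits (degrees/s): [108.29, 108.29, 147.25, 172.46, 172.46, 172.46].

### API

Orientations are given as a 3x3 rotation matrix whose columns are the frame's x, y, z axes.
In Python, from cell import bot gives the robot as it stands. The module is installed in compiled form; this text tells all that it offers.
- The arm moves only by the tool play_rows, never from a script. Its argument "deltas" is a list of rows, each a list of 7 numbers: the shift along the tool's x, y, z in mm, then the turn, a rotation vector about the tool's x, y, z in rad, then the finger opening in mm, from 0 to 85.4. In form: [[x, y, z, rx, ry, rz, jaw], ...]. A call has 1 to 12 rows; each row is the pose to reach, as a shift and turn from the pose commanded when the call began, along the tool's axes at that moment; what a row does not reach only later rows make up. A row lasts 1/10 s, in which the tool goes at most 50 mm and 8.59 degrees, less where a joint would pass 70% of its speed; a pose out of reach is approached as far as the arm can. A call with a gripper value outside its range is refused whole. The fingers move at their own pace and stop on an object; the grip force is fixed at half the most. Time passes only in rows, so rows that repeat a pose let the fingers close. It gives the time, the measured TCP pose, the force and the opening at its end, in the units of the state.
- bot.get_state(): the state, without advancing time (a new reading comes with each control period).
- bot.grab_frame(name): name is "side" or "top" or "wrist"; returns a dict with "pixels" (480x640x3 uint8, red, green, blue), "z_map" (480x640 float32, m along the optical axis (not along the pixel's ray), 0 where there is no reading), "K" (3x3 intrinsics, pixels), "world_from_camera" (4x4, takes a point from camera to world coordinates); the wrist camera has in their place "tool_from_camera" (4x4, takes a point from camera to tool coordinates, whose origin is the TCP and whose axes are the flange's). Camera axes: x right, y down, z forward; pixel columns grow to the right and rows downward; lengths in m; the calibration is good to about 2 mm. A picture is of the moment at which its call begins: read the wrist's pose just before it.
- bot.sign_off(): hands the job in, once; it reports no verdict.
Trained networks look in a picture, given as the dict that the camera call returned (one of the last four; its "shot" number tells which), for a name from the list of things; names that differ only in an ending like _2 or _b are one class to them, and where a whole thing is asked for, a point or a joint stands for the part that bears it (a point fixed in the world has none). Each returns a list of dicts, best first, with "score" (0 to 1); they miss things now and then, are a little off and sometimes report something else, mostly with a low value. They report only what shows in the picture. A call takes as long as a camera call.
- bot.trace(query, picture): "region" (480x640 bool, what is visible of it) and "extent" ([left, top, right, bottom] in pixels, round what is visible of it).
The state is a dict: "time_s": time; "joint_pos": joint angles; "qvel": joint speeds; "effort": joint torques, N m; "position": TCP position; "eef_rot": TCP orientation; "contact_force": force on the tool from outside, world axes, zero at the start; "torque": the same for the moment, N m; "width": finger opening in m.
Only numpy, scipy, OpenCV 4.12 (cv2) and the standard library are available. Lean on these libraries where they do the work, as an engineer would, in place of code of your own. Each camera call takes 0.05 s, during which the arm holds its last target.

## Working session

There is one attempt and no reset: what is moved stays moved. The work goes in short steps, Python scripts to look and compute and a tool call to move; the robot and the scene stay as the last step left them, time stands still between calls to the robot, and variables do not carry over. Pictures are saved under pics/ and viewed, and the job is handed in when it is done.

Besides the shell and the picture viewer there is one more tool, called after "Call:" as name([rows], argument=value, ...), one row to a line, values as JSON. play_rows: Moves the arm, as the interface text tells. Its arguments: {"type":"object","properties":{"deltas":{"type":"array"}},"required":["deltas"]}

```bash
mkdir -p pics; python3 - <<'E'
from cell import bot
import cv2,numpy as np,pickle
s=bot.get_state(); print(s['time_s'],s['position'],s['eef_rot'],s['width'],s['contact_force'])
for n in ['top','side']:
    f=bot.grab_frame(n); pickle.dump(f,open(f'pics/{n}0.pkl','wb'))
    cv2.imwrite(f'pics/{n}0.png',f['pixels'][:,:,::-1])
    for q in ['pull_peg','pull_button','set_button']:
        for r in bot.trace(q,f)[:4]:
            m=r['region']&(f['z_map']>0); v,u=np.nonzero(m); z=f['z_map'][m]
            p=np.linalg.inv(f['K'])@np.array([u*z,v*z,z]); W=f['world_from_camera']; p=W[:3,:3]@p+W[:3,3:]
            print(n,q,round(r['score'],2),r['extent'],m.sum(),np.median(p,1).round(4),p.min(1).round(3),p.max(1).round(3))
E
```

```text
0.0 [0.14163653 0.60832976 0.198692  ] [[-9.73932185e-01  2.26839049e-01 -3.80753088e-04]
 [ 2.26839343e-01  9.73931501e-01 -1.15915866e-03]
 [ 1.07884978e-04 -1.21531171e-03 -9.99999256e-01]] 0.085404580272219 [-0.00417697 -0.05699144  0.2566268 ]
top pull_peg 0.92 [431.6, 182.4, 471.3, 259.4] 1470 [ 0.6286 -0.1369  0.0479] [ 0.59  -0.187 -0.002] [ 0.707 -0.125  0.121]
top set_button 0.45 [304.1, 195.5, 310.1, 203.9] 72 [0.6863 0.0618 0.0582] [0.68  0.056 0.055] [0.694 0.068 0.061]
side pull_peg 0.91 [314.5, 171.4, 381.0, 231.8] 1539 [ 0.6135 -0.1331  0.0477] [ 0.591 -0.369 -0.002] [ 0.706 -0.118  0.119]
side set_button 0.64 [277.7, 275.5, 286.9, 283.6] 115 [0.6858 0.0653 0.0573] [0.68  0.054 0.05 ] [0.694 0.07  0.06 ]
```

View pics/top0.png

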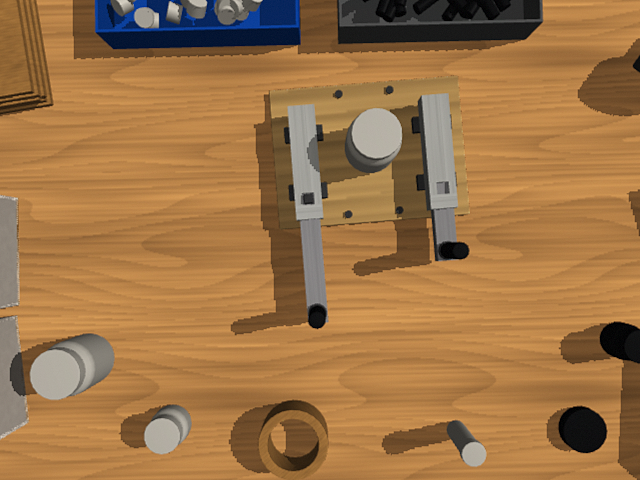

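View pics/side0.png

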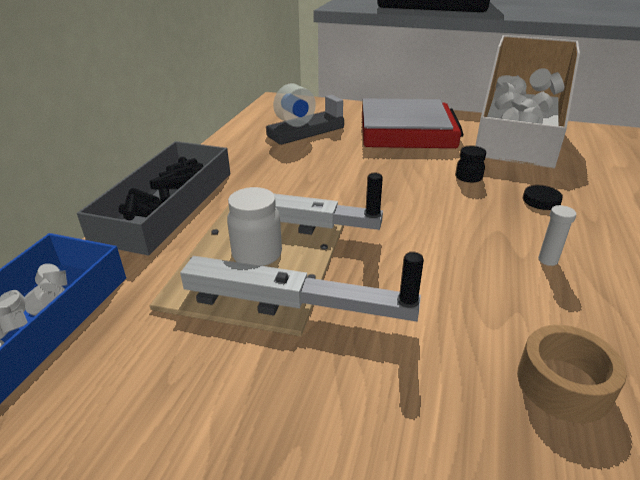

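```bash
python3 - <<'E'
import cv2,numpy as np,pickle
for n in ['top','side']:
    f=pickle.load(open(f'pics/{n}0.pkl','rb'))
    z=f['z_map']; v,u=np.mgrid[:480,:640]
    p=np.linalg.inv(f['K'])@np.array([(u*z).ravel(),(v*z).ravel(),z.ravel()]);W=f['world_from_camera']; p=(W[:3,:3]@p+W[:3,3:]).T
    rgb=f['pixels'].reshape(-1,3).max(1); ok=z.ravel()>0
    for lab,(x0,x1,y0,y1,z0,z1) in dict(pegtopR=(.5,.8,-.25,-.05,.112,.124),pegtopL=(.5,.8,0,.25,.112,.124),pegsideR=(.5,.75,-.25,-.05,.06,.11),pegsideL=(.4,.65,0,.25,.06,.11)).items():
        m=ok&(rgb<70)&(p[:,0]>x0)&(p[:,0]<x1)&(p[:,1]>y0)&(p[:,1]<y1)&(p[:,2]>z0)&(p[:,2]<z1)
        if m.sum(): 
            q=p[m]; print(n,lab,m.sum(),q.mean(0).round(4),np.percentile(q,3,0).round(4),np.percentile(q,97,0).round(4))
    # rail tops
    for lab,(y0,y1) in dict(R=(-.22,-.09),L=(0,.13)).items():
        m=ok&(p[:,1]>y0)&(p[:,1]<y1)&(p[:,2]>.045)&(p[:,2]<.056)&(p[:,0]>.66)&(p[:,0]<.95)
        q=p[m]
        if len(q)>50:
            r=cv2.fitLine(q[:,:2].astype(np.float32),cv2.DIST_HUBER,0,.001,.001).ravel(); r=r*np.sign(r[0]) if 0 else r
            print(n,lab,len(q),q.mean(0),np.degrees(np.arctan(r[1]/r[0])),r)
E
```

```text
top pegtopR 233 [ 0.6053 -0.1414  0.1173] [ 0.5949 -0.151   0.1131] [ 0.615  -0.1323  0.1197]
top pegtopL 237 [0.5179 0.0522 0.1176] [0.5076 0.0424 0.115 ] [0.5274 0.0624 0.1195]
top pegsideR 142 [ 0.6071 -0.1333  0.086 ] [ 0.5952 -0.1403  0.0627] [ 0.6167 -0.1312  0.1084]
top pegsideL 73 [0.5266 0.051  0.0856] [0.5201 0.0409 0.0621] [0.529  0.0621 0.1072]
top R 3613 [ 0.76578976 -0.1360808   0.05134565] 0.92536646 [ 0.9998696   0.01614999  0.7330453  -0.13471071]
top L 3127 [0.7557867  0.06582474 0.05175441] 4.451127 [0.9969839  0.0776087  0.7557867  0.06582473]
side pegtopR 101 [ 0.6055 -0.1384  0.1165] [ 0.5962 -0.1479  0.1124] [ 0.6156 -0.1311  0.1188]
side pegtopL 214 [0.5177 0.0563 0.1168] [0.508  0.0457 0.1126] [0.5276 0.0636 0.1189]
side pegsideR 387 [ 0.6046 -0.1346  0.0854] [ 0.5953 -0.1424  0.0617] [ 0.6157 -0.1307  0.1083]
side pegsideL 603 [0.5172 0.0608 0.0854] [0.5069 0.0541 0.0611] [0.5283 0.0641 0.1081]
side R 1243 [ 0.75632826 -0.13697385  0.05069426] -3.8656683 [ 0.99772483 -0.06741747  0.7563283  -0.13697384]
side L 3016 [0.76232347 0.06699086 0.05118861] 5.8064594 [0.9948693  0.10116847 0.79925627 0.07399216]
```

The pictures show the left rail fully out with its dark button up (top view, px 308,199). The right rail is in and its roof hole is empty (443,187), so I pull the right one, whose peg top is at (458,251). Next I refine the rail direction.

```bash
python3 - <<'E'
import cv2,numpy as np,pickle
for n in ['top','side']:
    f=pickle.load(open(f'pics/{n}0.pkl','rb'))
    z=f['z_map']; v,u=np.mgrid[:480,:640]
    p=np.linalg.inv(f['K'])@np.array([(u*z).ravel(),(v*z).ravel(),z.ravel()]);W=f['world_from_camera']; p=(W[:3,:3]@p+W[:3,3:]).T
    ok=z.ravel()>0
    for lab,(y0,y1) in dict(R=(-.18,-.09),L=(0.03,.13)).items():
        m=ok&(p[:,1]>y0)&(p[:,1]<y1)&(p[:,2]>.049)&(p[:,2]<.055)&(p[:,0]>.66)&(p[:,0]<.95)
        im=cv2.morphologyEx(m.reshape(480,640).astype(np.uint8),cv2.MORPH_OPEN,np.ones((3,3)))
        k,l,st,_=cv2.connectedComponentsWithStats(im); b=1+np.argmax(st[1:,4]); q=p[(l==b).ravel()]
        x=q[:,0]; 
        # edges per x-bin
        e=[]
        for c in np.arange(x.min()+.02,x.max()-.02,.008):
            w=q[abs(x-c)<.004]; e.append((c,*np.percentile(w[:,1],[3,97])))
        e=np.array(e); a1=np.polyfit(e[:,0],e[:,1],1);a2=np.polyfit(e[:,0],e[:,2],1)
        print(n,lab,len(q),x.min(),x.max(),np.degrees(np.arctan([a1[0],a2[0]])),cv2.minAreaRect((q[:,:2]*1000).astype(np.float32)), 'mid y at x=.605:',np.polyval((a1+a2)/2,.605))
E
```

```text
top R 2928 0.6675507356516737 0.8392916896761862 [3.2920129  3.05542315] ((753.421142578125, -134.52005004882812), (170.63446044921875, 41.338802337646484), 3.3448405265808105) mid y at x=.605: -0.1426757892289799
top L 2826 0.6600693302443275 0.8272370956702898 [3.45735156 3.26097997] ((743.2936401367188, 64.98171997070312), (167.63124084472656, 40.06819152832031), 3.255019426345825) mid y at x=.605: 0.05689177445367264
side R 802 0.668424461304773 0.7813705268024025 [2.89163716 3.2686241 ] ((724.89404296875, -136.64236450195312), (111.57849884033203, 44.396026611328125), 2.2567176818847656) mid y at x=.605: -0.1422402095390678
side L 2285 0.6601742275769337 0.8283806999060337 [3.61143724 3.21714343] ((743.50048828125, 65.04000854492188), (168.9449920654297, 43.26152420043945), 3.4498369693756104) mid y at x=.605: 0.056926281290107426
```

Call:
play_rows([
  [-34, -35, -2, 0, 0, -0.03, 85],
  [-68, -69, -2, 0, 0, -0.06, 85],
  [-102, -103, -2, 0, 0, -0.09, 85],
  [-137, -138, -2, 0, 0, -0.12, 85],
  [-171, -172, -2, 0, 0, -0.15, 85],
  [-205, -206, -2, 0, 0, -0.18, 85],
  [-239, -241, -2, 0, 0, -0.21, 85],
  [-273, -275, -2, 0, 0, -0.24, 85],
  [-307, -310, -2, 0, 0, -0.27, 85],
  [-341, -344, -2, 0, 0, -0.286, 85],
  [-375, -378, -2, 0, 0, -0.286, 85],
  [-409, -412, -2, 0, 0, -0.286, 85],
])

```text
time_s: 1.6
position: [0.4475, 0.1128, 0.2015]
eef_rot: [[-0.998, -0.057, 0.001], [-0.057, 0.998, 0.0], [-0.001, 0.0, -1.0]]
contact_force: [1.3, 1.0, -0.7]
width: 0.0849
```

```bash
cat > st.py <<'E'
from cell import bot
import numpy as np
s=bot.get_state(); R=s['eef_rot']; p=s['position']
print(s['time_s'],p.round(4),R.round(4).tolist(),s['width'],s['contact_force'].round(1),np.round(s['joint_pos'],1))
t=np.array([.605,-.142,.078])
print('delta tool mm',(R.T@(t-p)*1000).round(1)); th=np.radians(3.3)
print('yaw err', np.arctan2(R[1,1],R[0,1])-np.arctan2(np.cos(th),-np.sin(th)))
E
python3 st.py
```

```text
1.6 [0.4475 0.1128 0.2015] [[-0.9984, -0.0571, 0.0007], [-0.0571, 0.9984, 0.0002], [-0.0007, 0.0001, -1.0]] 0.08486691151489527 [ 1.3  1.  -0.7] [  6.7  15.   99.1   0.   65.9 -86.6]
delta tool mm [-142.6 -263.4  123.6]
yaw err -0.000502774523476246
```

Call:
play_rows([
  [-22, -40, 0, 0, 0, 0, 85],
  [-44, -81, 0, 0, 0, 0, 85],
  [-66, -122, 0, 0, 0, 0, 85],
  [-88, -163, 0, 0, 0, 0, 85],
  [-110, -204, 0, 0, 0, 0, 85],
  [-132, -245, 0, 0, 0, 0, 85],
  [-143, -264, 0, 0, 0, 0, 85],
  [-143, -264, 20, 0, 0, 0, 85],
  [-143, -264, 20, 0, 0, 0, 85],
])

```text
time_s: 2.5
position: [0.6034, -0.1409, 0.179]
eef_rot: [[-0.998, -0.056, -0.004], [-0.056, 0.998, 0.001], [0.003, 0.001, -1.0]]
contact_force: [-0.6, -0.2, -0.6]
width: 0.0854
```

```bash
python3 st.py; python3 - <<'E'
from cell import bot
import cv2,numpy as np
s=bot.get_state()
f=bot.grab_frame('wrist'); cv2.imwrite('pics/w1.png',f['pixels'][:,:,::-1])
z=f['z_map']; v,u=np.mgrid[:480,:640]; 
p=np.linalg.inv(f['K'])@np.array([(u*z).ravel(),(v*z).ravel(),z.ravel()]);W=f['tool_from_camera']; p=(W[:3,:3]@p+W[:3,3:])
w=(s['eef_rot']@p).T+s['position']
rgb=f['pixels'].reshape(-1,3).max(1)
m=(z.ravel()>0)&(rgb<75)&(w[:,2]>.112)&(w[:,2]<.124)&(abs(w[:,0]-.605)<.03)&(abs(w[:,1]+.142)<.03)
q=w[m]; print(m.sum(),q.mean(0).round(4),np.percentile(q,[2,98],0).round(4) if len(q) else '')
E
```

```text
2.5 [ 0.6034 -0.1409  0.179 ] [[-0.9984, -0.0561, -0.0035], [-0.0561, 0.9984, 0.0012], [0.0035, 0.0014, -1.0]] 0.08539966782545744 [-0.6 -0.2 -0.6] [ -18.7   29.    79.1    0.    72.  -111.9]
delta tool mm [ -1.9  -1.3 101. ]
yaw err -0.0014215345329608997
1087 [ 0.605  -0.1439  0.1172] [[ 0.5951 -0.1543  0.1135]
 [ 0.616  -0.1335  0.1189]]
```

```bash
ls pics
```

```text
side0.pkl
side0.png
top0.pkl
top0.png
w1.png
```

View pics/w1.png

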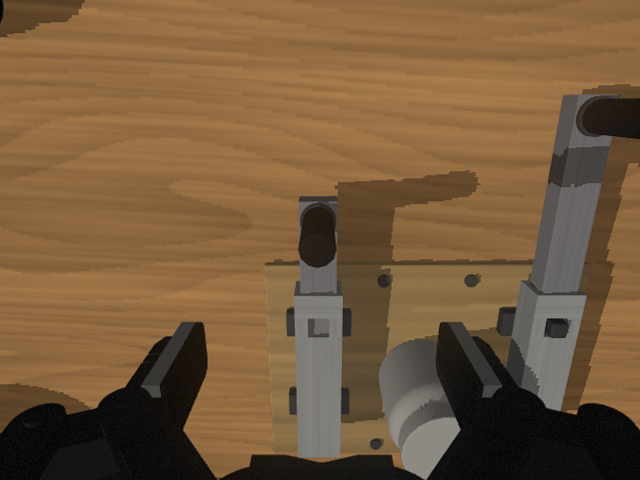

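The wrist view shows the peg (px 318,235) centred between the open fingers, with the path down clear. I descend and then close.

Call:
play_rows([
  [-2, -2, 35, 0, 0, 0, 85],
  [-2, -2, 70, 0, 0, 0, 85],
  [-2, -2, 92, 0, 0, 0, 85],
  [-2, -2, 101, 0, 0, 0, 85],
  [-2, -2, 101, 0, 0, 0, 85],
  [-2, -2, 101, 0, 0, 0, 60],
  [-2, -2, 101, 0, 0, 0, 40],
  [-2, -2, 101, 0, 0, 0, 28],
  [-2, -2, 101, 0, 0, 0, 20],
  [-2, -2, 101, 0, 0, 0, 20],
  [-2, -2, 101, 0, 0, 0, 20],
  [-2, -2, 101, 0, 0, 0, 20],
])

```text
time_s: 3.75
position: [0.6071, -0.1433, 0.0812]
eef_rot: [[-0.998, -0.057, 0.001], [-0.057, 0.998, -0.001], [-0.001, -0.001, -1.0]]
contact_force: [-2.4, -4.0, 7.5]
width: 0.021
```

```bash
python3 st.py
```

```text
3.75 [ 0.6071 -0.1433  0.0812] [[-0.9984, -0.0571, 0.0013], [-0.0571, 0.9984, -0.0012], [-0.0012, -0.0013, -1.0]] 0.020993908705712508 [-2.4 -4.   7.5] [ -18.7   35.5   84.5   -0.    59.9 -112. ]
delta tool mm [2.  1.5 3.2]
yaw err -0.00042039172288110827
```

Call:
play_rows([
  [5, 0, 0, 0, 0, 0, 10],
  [12, 0, 0, 0, 0, 0, 10],
  [19, 0, 0, 0, 0, 0, 10],
  [26, 0, 0, 0, 0, 0, 10],
  [33, 0, 0, 0, 0, 0, 10],
  [40, 0, 0, 0, 0, 0, 10],
  [47, 0, 0, 0, 0, 0, 10],
  [54, 0, 0, 0, 0, 0, 10],
  [60, 0, 0, 0, 0, 0, 10],
  [66, 0, 0, 0, 0, 0, 10],
  [70, 0, 0, 0, 0, 0, 10],
  [70, 0, 0, 0, 0, 0, 10],
])

```text
time_s: 4.95
position: [0.5374, -0.1474, 0.0812]
eef_rot: [[-0.998, -0.057, 0.002], [-0.057, 0.998, -0.001], [-0.002, -0.002, -1.0]]
contact_force: [-0.9, -3.7, 8.4]
width: 0.0202
```

```bash
cat > look.py <<'E'
import sys
from cell import bot
import cv2,numpy as np
s=bot.get_state(); print(s['time_s'],s['position'].round(4),s['width'],s['contact_force'].round(1))
for n in ['top','side']:
    f=bot.grab_frame(n)
    c=f['pixels'][60:340,200:520] if n=='top' else f['pixels'][150:370,150:470]
    cv2.imwrite(f'pics/{n}{sys.argv[1]}.png',cv2.resize(c,None,fx=2,fy=2,interpolation=cv2.INTER_CUBIC)[:,:,::-1])
    for q in ['pull_button','set_button']:
        for r in bot.trace(q,f)[:3]:
            m=r['region']&(f['z_map']>0); v,u=np.nonzero(m); z=f['z_map'][m]
            if not len(z): continue
            p=np.linalg.inv(f['K'])@np.array([u*z,v*z,z]); W=f['world_from_camera']; p=W[:3,:3]@p+W[:3,3:]
            print(n,q,round(r['score'],2),r['extent'],m.sum(),np.median(p,1).round(4))
E
python3 look.py 1
```

```text
4.95 [ 0.5374 -0.1474  0.0812] 0.02017314451928609 [-0.9 -3.7  8.4]
top pull_button 0.47 [439.3, 181.1, 445.1, 187.6] 53 [ 0.7032 -0.1366  0.0487]
side set_button 0.7 [280.1, 273.8, 287.2, 284.5] 102 [0.6858 0.065  0.0575]
```

View pics/side1.png

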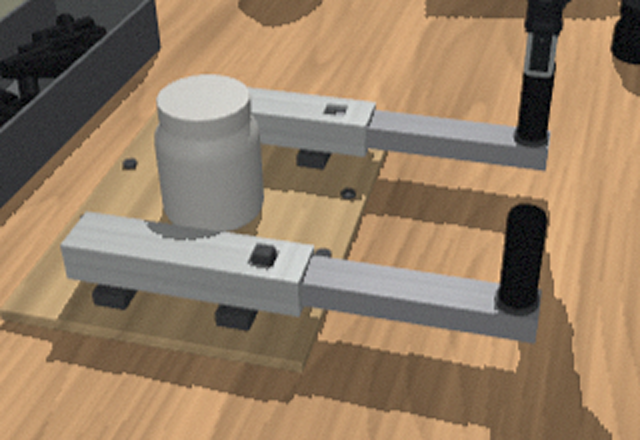

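View pics/top1.png

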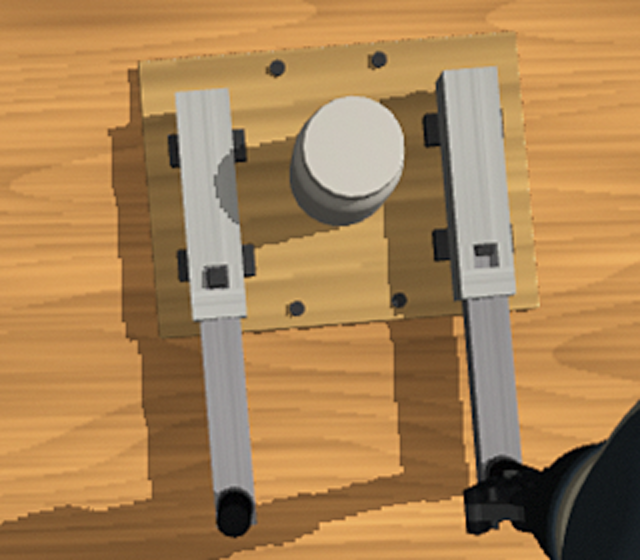

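The rail has followed the gripper. Its dark button now shows at the rear of the hole (top crop 485,252) but is not up yet. The left button (215,277) is still up. I keep pulling in small steps.

Call:
play_rows([
  [2, 0, 0, 0, 0, 0, 10],
  [3, 0, 0, 0, 0, 0, 10],
  [4, 0, 0, 0, 0, 0, 10],
  [5, 0, 0, 0, 0, 0, 10],
  [6, 0, 0, 0, 0, 0, 10],
  [6, 0, 0, 0, 0, 0, 10],
])

```text
time_s: 5.85
position: [0.532, -0.1477, 0.0813]
eef_rot: [[-0.998, -0.057, 0.003], [-0.057, 0.998, -0.001], [-0.003, -0.002, -1.0]]
contact_force: [1.7, -3.1, 6.7]
width: 0.0198
```

```bash
python3 look.py 2
```

```text
5.85 [ 0.532  -0.1477  0.0813] 0.01979589450986876 [ 1.7 -3.1  6.7]
top set_button 0.45 [303.7, 193.2, 312.8, 202.5] 89 [0.6862 0.0617 0.0583]
side pull_button 0.59 [311.1, 198.9, 322.6, 209.4] 70 [ 0.7015 -0.134   0.0566]
side set_button 0.44 [277.4, 275.6, 286.5, 282.3] 71 [0.6858 0.0665 0.0576]
```

View pics/side2.png

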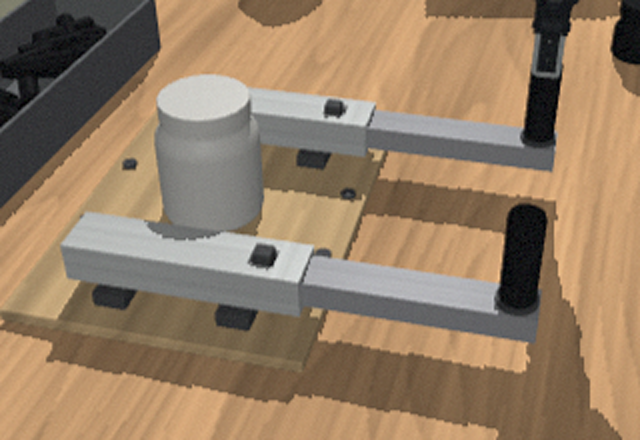

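The right button has clicked up (side crop 335,108; height 57 mm, like its twin). I open the gripper and retreat upward.

Call:
play_rows([
  [6, 0, 0, 0, 0, 0, 40],
  [0, 0, 0, 0, 0, 0, 85],
  [0, 0, 0, 0, 0, 0, 85],
  [0, 0, 0, 0, 0, 0, 85],
  [0, 0, 0, 0, 0, 0, 85],
  [0, 0, -25, 0, 0, 0, 85],
  [0, 0, -60, 0, 0, 0, 85],
  [0, 0, -100, 0, 0, 0, 85],
  [0, 0, -120, 0, 0, 0, 85],
  [0, 0, -120, 0, 0, 0, 85],
])

```text
time_s: 7.15
position: [0.5322, -0.1475, 0.2033]
eef_rot: [[-0.998, -0.057, 0.005], [-0.057, 0.998, -0.002], [-0.005, -0.002, -1.0]]
contact_force: [0.7, 0.8, -1.0]
width: 0.0851
```

```bash
python3 look.py 3
```

```text
7.15 [ 0.5322 -0.1475  0.2033] 0.08508365003270531 [ 0.7  0.8 -1. ]
top set_button 0.58 [304.6, 195.6, 309.0, 203.9] 102 [0.6863 0.0618 0.0579]
side pull_button 0.5 [311.1, 199.1, 324.2, 210.6] 73 [ 0.6993 -0.1334  0.0567]
side set_button 0.47 [313.1, 175.8, 431.1, 233.3] 2587 [ 0.5725 -0.1358  0.0472]
side set_button 0.42 [276.8, 272.3, 289.3, 283.1] 130 [0.6859 0.0652 0.0573]
```

View pics/side3.png

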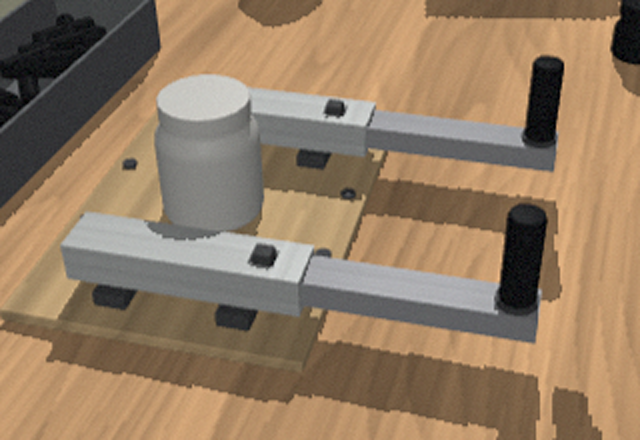

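Both buttons stand up (crop 335,108 and 264,255), and the peg is free with the gripper well above it.

```bash
python3 -c "
from cell import bot
print(bot.sign_off())"
```

```text
the job is handed in; nothing more can be done
None
```

I took the right-hand rail by its black peg and pulled it straight out about 75 mm, until its lock button clicked up. Then I let go, raised the gripper clear and handed the job in at about 7.2 s.

- **Pulled rail:** in the last side picture its button stands up through the sleeve, top at about 57 mm, the same height as its twin's. I didn't measure how far the rail is out in the last pictures.
- **Twin rail:** its button is still up at about 57–58 mm, as at the start.
- **Gripper:** fully open, TCP 203 mm above the bench, with contact force at most about 1 N on any axis.

**Checks that disagreed:**
- The network did not report the pulled rail's button in the last two top views, only in the side views.
- In the last side view it also labelled the pulled rail as the set button, with a low score. The picture shows that label is wrong.
- While gripping, the finger opening read 20–21 mm on the 24 mm peg. The rail still followed the gripper.

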